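# Lock the drain tube onto its stub

## Robot

A 6-joint arm with a two-finger parallel gripper is mounted at the origin on a cart in front of the work surface, level with it; the furniture and walls round the work are solid. World frame = base frame: x ahead of the robot, y to its left, z up, the work surface at z = 0. Lengths are in mm, angles in rad, forces in N, time in s.
With the tool pointing down it reaches from about 275 to 750 mm from the base axis. Payload 10.2 kg.
Tool frame: the origin (TCP) lies between the finger pads; the fingertips stand 17 mm ahead of it and the grasp point (between the pads) lies 2 mm behind it; y points along the fingers, x is the direction in which the jaws open and shut, and the axes are right-handed (so a half turn about y gives the same grasp; the last joint's range is limited). The gripper opens to 85 mm and grips with 20 to 120 N. Pads are 22 mm wide; open, the fingers measure 114 mm over their backs; the gripper's body (76 mm by 85 mm) begins 54 mm behind the grasp point. The pads swing forward as they close: fully open they stand 13 mm farther back than shut.
Start: joints at [-1.459, 0.313, 1.498, -0, 1.331, -0.223], TCP at [172.492, -495.861, 248.294] pointing down, gripper open.
Joint ranges: [-2.94, 2.94], [-0.97, 2.17], [0.19, 2.56], [-1.23, 4.37], [0.02, 3.11], [-2.88, 2.88]. Speed limits (rad/s): [2.39, 2.39, 3.01, 3.14, 3.14, 3.14].

## Interface

Orientations are given as a unit quaternion [w, x, y, z].
In Python, from rig import ctrl gives the robot as it stands.
- The arm moves only by the tool jog_arm, never from a script. Its argument "targets" is a list of rows, each an object with "offset": the shift along the tool's x, y, z in m, a list of three; "yaw": the turn about the tool's y in rad. In form: [{"offset": [dx, dy, dz], "yaw": yaw}, ...]. A call has 1 to 12 rows; each row is the pose to reach, as a shift and turn from the pose measured when the call began, along the tool's axes at that moment; what a row does not reach only later rows make up. A row lasts 1/12 s, in which the tool goes at most 41.7 mm and 7.16 degrees, less where a joint would pass 70% of its speed; a pose out of reach is approached as far as the arm can. A call with a gripper value outside its range is refused whole. "fingers" is the finger opening in m, from 0 to 0.0854, set as the call begins (left out, the last holds). The fingers move at their own pace and stop on an object; "grip_force" is the grip in N (left out, the last holds). Time passes only in rows, so rows that repeat a pose let the fingers close. It gives the time, the measured TCP pose, the force and the opening at its end, in the units of the state.
- ctrl.sense(): the state, without advancing time (a new reading comes with each control period).
- ctrl.capture(name): name is "scene" or "top"; returns a dict with "img" (420x560x3 uint8, red, green, blue), "intrinsics" (3x3 intrinsics, pixels), "T" (4x4, takes a point from camera to world coordinates). Camera axes: x right, y up, looking along -z (the intrinsics and any distortion apply to the point x, -y, -z); pixel columns grow to the right and rows downward; lengths in mm; the calibration is good to about 2 mm. A picture is of the moment at which its call begins. There is no depth.
- ctrl.finish_job(): hands the job in, once; it reports no verdict.
Trained networks look in the newest picture that a camera, given by its name, has taken for a name from the list of things; names that differ only in an ending like _2 or _b are one class to them, and where a whole thing is asked for, a point or a joint stands for the part that bears it (a point fixed in the world has none). Each returns a list of dicts, best first, with "score" (0 to 1); they miss things now and then, are a little off and sometimes report something else, mostly with a low value. They report only what shows in the picture. A call takes as long as a camera call. They do not tell look-alikes from the thing itself.
- ctrl.boxes_of(camera, target): "box" ([left, top, right, bottom] in pixels, round what is visible of it).
- ctrl.regions_of(camera, target): "region" (420x560 bool, what is visible of it) and "box" ([left, top, right, bottom] in pixels, round what is visible of it).
The state is a dict: "time_s": time; "joints": joint angles; "dq": joint speeds; "tau": joint torques, N m; "eef_pos": TCP position; "ee_rot": TCP orientation; "force": force on the tool from outside, world axes, zero at the start; "wrist_torque": the same for the moment, N m; "grip_width": opening from 0.0 (shut) to 1.0 (fully open).
Only numpy, scipy, OpenCV 4.12 (cv2) and the standard library are available. Lean on these libraries where they do the work, as an engineer would, in place of code of your own. Each camera call takes 0.05 s, during which the arm holds its last target.

## Task

Slide the loose drain tube, hole end down, over the stub of the bottle stand until it sits on the collar, and turn it there until the stub's spring button snaps out through the tube's hole. Leave it locked and seated; do not force it, and leave the cork, end cap and wine glass alone.

Things in the scene. Friction and masses are not known exactly. Their poses are not given: they have to be found in the camera images.
- stand: bottle stand bolted to the table: square steel base 90 x 90 x 14 mm, in its middle a dark collar and a steel stub. Origin: centre of the underside, at table height; z up along the stub. The stub was set by hand: seen from above, its button points 0.2 to 1.4 rad counterclockwise of the stand's -x axis (towards its -y side); how far is not measured, and nothing turns the stub now
- collar_top (a point): centre of the collar's flat top, 46 mm across, 30 mm above the table: the tube's lower end must come to rest on it. A brass spring button 8 mm wide juts 5.5 mm out of the stub's side, from 26.5 to 39 mm above here; it slopes on top, so that a tube pushed down over it presses it in by itself (some 8 N); it is square at its sides and underneath
- stub_end (a point): centre of the stub's upper end, 62 mm above the collar top; the stub is 27 mm in diameter, its last 12 mm a cone narrowing to 12 mm
- tube: loose drain tube standing upright on its open end: steel, 133 mm high in all, 36 mm outside and 30 mm inside diameter, about 0.18 kg, closed by a grey grip cup, 40 mm in diameter, that takes up its top 33 mm. Its only hole is in the side wall, at the tube's own -x axis. Origin: centre of the open lower end; z up along the tube
- tube_cup (a point): middle of the tube's grip cup, on the tube's axis 116.5 mm above its lower end: the place to grip
- tube_hole (a point): centre of the hole, on the tube's outer face; the hole is 11 mm wide and runs from 25 to 42 mm above the lower end, so it is level with the button when the tube sits on the collar. The button snaps out once the hole's direction is within about 0.08 rad of its own, and then stops the tube from turning on or being pulled off
- button (a joint): how far the spring button is pressed in, m: 0 fully out (tip 1 mm proud of the tube when locked), about 0.002 to 0.005 while the tube's wall covers it. Spring force 1.3 N out, 2.5 N pressed in
- cork_upright: bystander: wine cork standing upright, 24 x 24 x 44 mm; origin at its underside
- wine_glass: bystander: wine glass 69 mm across, 135 mm high; origin at its underside
- end_cap: bystander: flat round steel pipe end cap lying on the table, 51 mm across, 9 mm high; origin at its underside
Things that resemble listed ones, but are neither listed nor needed, are in the scene too. Leave any blue or pink look-alike of the tube alone.

How it is judged (in metres and radians):
On the way, in this order (a step that is already met when the one before it is completed fails the run):
1. the tube is low over the stub and its wall presses the button in (horizontal distance between tube and stand below 0.005 m and z of tube in the frame of stand below 0.055 m and value of joint button above 0.0015 m), for 0.05 s.
2. the tube sits on the collar and the button has snapped out through its hole (horizontal distance between tube and stand below 0.004 m and z of tube in the frame of stand below 0.0335 m and value of joint button below 0.001 m), for 0.2 s.
At the end, for the whole second after the job is handed in: the tube stands upright (within 0.1 rad) and still on the stub, its lower end within 3.5 mm of the collar's top and within 4 mm of its centre, and the button is out through the hole (pressed in by less than 1 mm) (all of step 2 and z of tube in the frame of stand above 0.027 m and angle between tube's own z axis and vertical below 0.1 rad and linear speed of tube below 0.02 m/s); the robot touches nothing.
It fails at once if the tube is forced: more than 35 N between it and the stand (collar, stub and button) (contact force between tube and stand above 35 N).
It fails at once if the cork is moved by more than 20 mm (distance of cork_upright from where it was at the start of the episode above 0.02 m).
It fails at once if the end cap is moved by more than 20 mm (distance of end_cap from where it was at the start of the episode above 0.02 m).
It fails at once if the wine glass is moved by more than 20 mm or tipped (distance of wine_glass from where it was at the start of the episode above 0.02 m or angle between wine_glass's own z axis and vertical above 0.3 rad).
It also fails if it takes over 72 s, if anything falls off the work surface, if the arm or the gripper's body presses on something with over 40 N, if the wrist force passes 120 N, or if a joint passes its speed limit or range.

## Working session

There is one attempt and no reset: what is moved stays moved. The work goes in short steps, Python scripts to look and compute and a tool call to move; the robot and the scene stay as the last step left them, time stands still between calls to the robot, and variables do not carry over. Pictures are saved under pics/ and viewed, and the job is handed in when it is done.

Besides the shell and the picture viewer there is one more tool, called after "Emit:" by a JSON object that holds its "method" and its "body", one argument or row to a line. jog_arm: Moves the arm, as the interface text tells. Its arguments: {"type":"object","properties":{"targets":{"type":"array"},"fingers":{"type":"number"},"grip_force":{"type":"number"}},"required":["targets"]}

```bash
mkdir -p pics; ls
python3 - <<'E'
from rig import ctrl
import cv2,numpy as np
s=ctrl.sense();print(s)
for n in("scene","top"):
    c=ctrl.capture(n);print(n,c["intrinsics"],c["T"],[k for k in c])
    cv2.imwrite(f"pics/{n}0.png",c["img"][:,:,::-1])
    for t in("stand","tube","cork_upright","wine_glass","end_cap","tube_hole","button"):
        print(n,t,[(np.round(b["box"]).tolist(),round(b["score"],2)) for b in ctrl.boxes_of(n,t)])
E
```

```text
pics
{'time_s': 0.0, 'joints': array([-1.45939962e+00,  3.13473510e-01,  1.49842971e+00, -1.24010987e-05,
        1.33100843e+00, -2.23398018e-01]), 'dq': array([-0.00140433, -0.00147007,  0.00131455, -0.00057458, -0.00134579,
        0.00114321]), 'tau': array([-7.52360556e-04, -4.12272978e+01, -2.59735143e+01, -2.43265995e-04,
        4.25328151e-03,  5.03874514e-05]), 'eef_pos': array([ 172.46202739, -495.61659272,  247.72580916]), 'ee_rot': array([ 0.57666454, -0.57597483,  0.41001555, -0.40938765]), 'force': array([-0.09696497, -0.21856669,  0.32529088]), 'wrist_torque': array([-0.00106288, -0.00180234, -0.00419777]), 'grip_width': 1.0037370501789147}
scene [[435.60121916   0.         285.48574158]
 [  0.         435.60121916 210.4274414 ]
 [  0.           0.           1.        ]] [[ 8.97866215e-01  2.92844976e-01 -3.28752308e-01  3.22975104e+02]
 [-4.39895207e-01  6.27448695e-01 -6.42495402e-01 -7.65511543e+02]
 [ 1.81236564e-02  7.21491479e-01  6.92186086e-01  6.82422683e+02]
 [ 0.00000000e+00  0.00000000e+00  0.00000000e+00  1.00000000e+00]] ['img', 'intrinsics', 'T']
scene 
[... 839 characters left out ...]
9.53322538e+02]
 [ 0.00000000e+00  0.00000000e+00  0.00000000e+00  1.00000000e+00]] ['img', 'intrinsics', 'T']
top stand [([300.0, 258.0, 352.0, 309.0], 0.81)]
top tube [([261.0, 189.0, 290.0, 217.0], 0.89), ([252.0, 247.0, 279.0, 277.0], 0.83), ([319.0, 194.0, 348.0, 222.0], 0.58), ([278.0, 132.0, 305.0, 160.0], 0.26)]
top cork_upright [([232.0, 143.0, 251.0, 163.0], 0.54), ([322.0, 112.0, 366.0, 159.0], 0.49)]
top wine_glass [([320.0, 110.0, 363.0, 160.0], 0.85), ([322.0, 194.0, 347.0, 221.0], 0.3)]
top end_cap [([278.0, 131.0, 306.0, 160.0], 0.85)]
top tube_hole [([254.0, 249.0, 282.0, 276.0], 0.77), ([324.0, 192.0, 351.0, 220.0], 0.58), ([265.0, 192.0, 290.0, 218.0], 0.58)]
top button []
```

Run:
```python
import cv2
a=cv2.imread("pics/scene0.png");b=cv2.imread("pics/top0.png")
cv2.imwrite("pics/s1.png",cv2.resize(a[160:330,190:410],(770,595),interpolation=cv2.INTER_CUBIC))
cv2.imwrite("pics/t1.png",cv2.resize(b[100:320,210:410],(546,600),interpolation=cv2.INTER_CUBIC))
from scipy.spatial.transform import Rotation as R
print(R.from_quat([-0.57597483,0.41001555,-0.40938765,0.57666454]).as_matrix())
```

```text
[[ 3.28577999e-01 -1.58591680e-04  9.44476825e-01]
 [-9.44475959e-01  1.30949017e-03  3.28577917e-01]
 [-1.28889285e-03 -9.99999130e-01  2.80483632e-04]]
```

View pics/scene0.png

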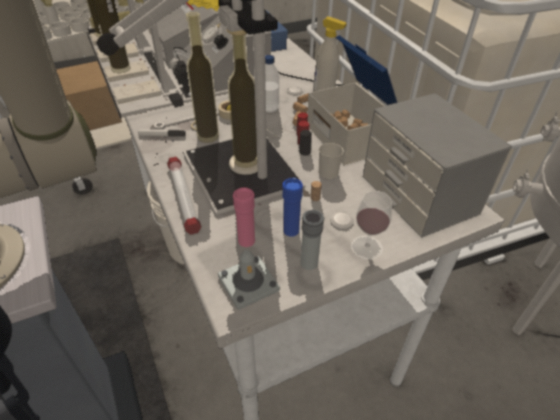

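View pics/top0.png

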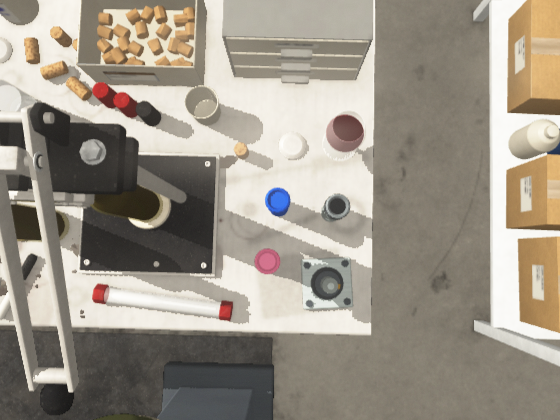

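```bash
sleep 1
```

```text
(no output)
```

View pics/s1.png

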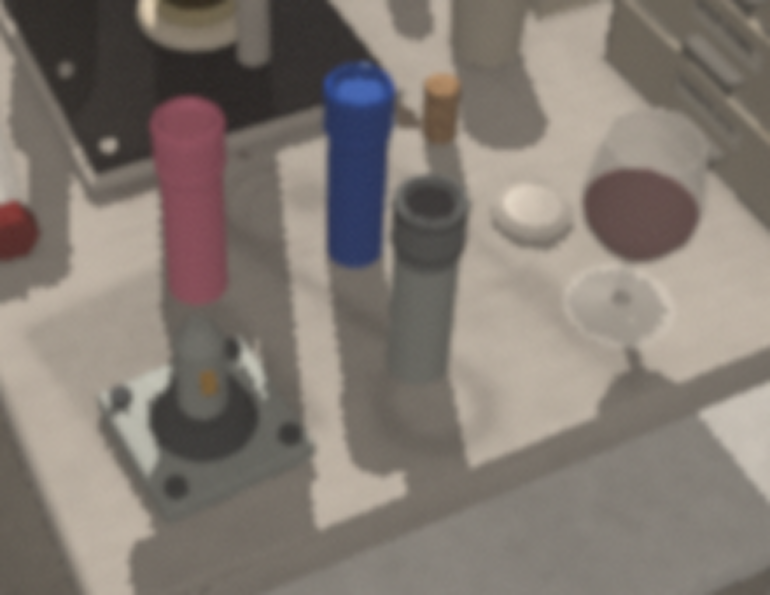

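View pics/t1.png

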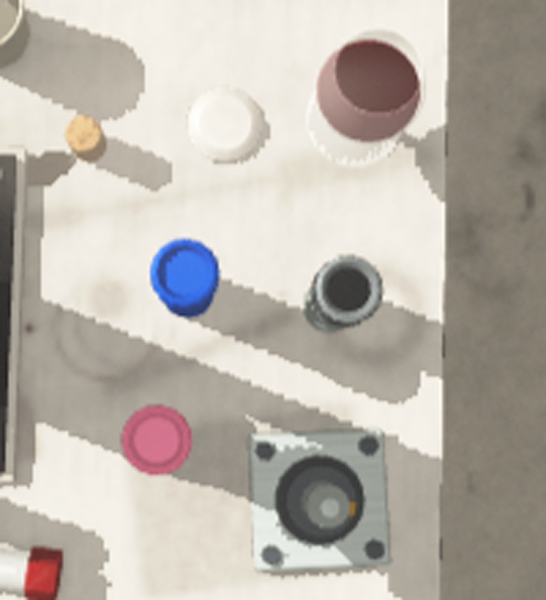

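```bash
cat > h.py <<'E'
import numpy as np
from scipy.spatial.transform import Rotation as Rt
K={"scene":np.array([435.60121916,435.60121916,285.48574158,210.4274414]),"top":np.array([517.81886948,517.81886948,283.62994703,208.87402401])}
T={"scene":np.array([[8.97866215e-01,2.92844976e-01,-3.28752308e-01,3.22975104e+02],[-4.39895207e-01,6.27448695e-01,-6.42495402e-01,-7.65511543e+02],[1.81236564e-02,7.21491479e-01,6.92186086e-01,6.82422683e+02]]),
"top":np.array([[2.75610664e-02,9.96462712e-01,-7.93879829e-02,5.47067311e+02],[-9.99619413e-01,2.73794100e-02,-3.37602601e-03,-2.05027121e+02],[-1.19048790e-03,7.94508157e-02,9.96838076e-01,9.53322538e+02]])}
def ray(cam,u,v):
    k=K[cam];d=np.array([(u-k[2])/k[0],-(v-k[3])/k[1],-1.]);return T[cam][:,3],T[cam][:,:3]@d
def atz(cam,u,v,z):
    o,d=ray(cam,u,v);return o+d*(z-o[2])/d[2]
def proj(cam,p):
    k=K[cam];q=T[cam][:,:3].T@(np.asarray(p,float)-T[cam][:,3]);return np.array([k[2]+k[0]*q[0]/-q[2],k[3]-k[1]*q[1]/-q[2]])
E
python3 - <<'E'
import cv2,numpy as np
from h import *
b=cv2.imread("pics/top0.png");a=cv2.imread("pics/scene0.png")
def z(im,x0,y0,w,h,f,n): cv2.imwrite(n,cv2.resize(im[y0:y0+h,x0:x0+w],(w*f,h*f),interpolation=cv2.INTER_NEAREST))
z(b,296,184,64,60,9,"pics/t_tube.png"); z(b,296,250,64,66,9,"pics/t_stand.png");z(a,212,240,74,74,8,"pics/s_stand.png");z(a,295,203,36,74,8,"pics/s_tube.png")
for n,u,v,h in(("tube",336,207,133),("blue",278,201,133),("pink",267,261,133),("stand",327.5,282,14),("cork",241,150,44),("cap",291,146,9),("glass",345,133,100)): print(n,atz("top",u,v,h).round(1))
E
```

```text
tube [ 617.7 -285.4  133. ]
blue [ 624.7 -192.9  133. ]
pink [ 529.3 -178.3  133. ]
stand [ 492.1 -284.4   14. ]
cork [ 722.4 -123.3   44. ]
cap [ 739.1 -212.2    9. ]
glass [ 745.1 -301.2  100. ]
```

```bash
sleep 1
```

```text
(no output)
```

View pics/t_tube.png

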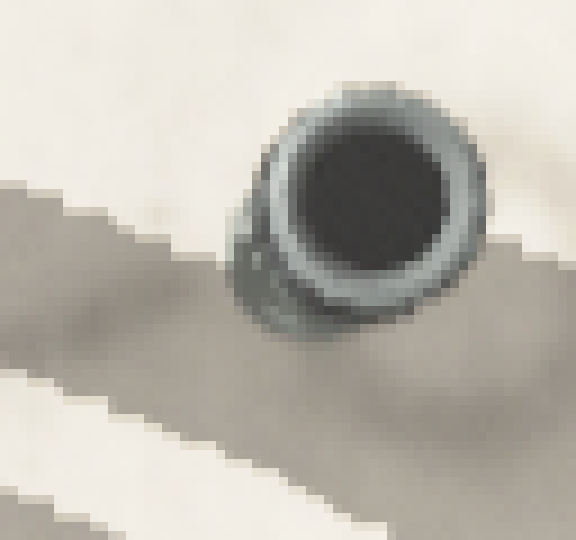

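View pics/t_stand.png

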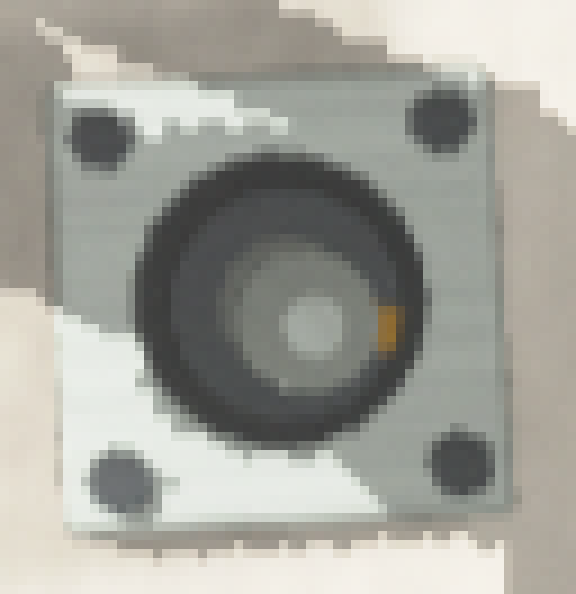

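View pics/s_stand.png

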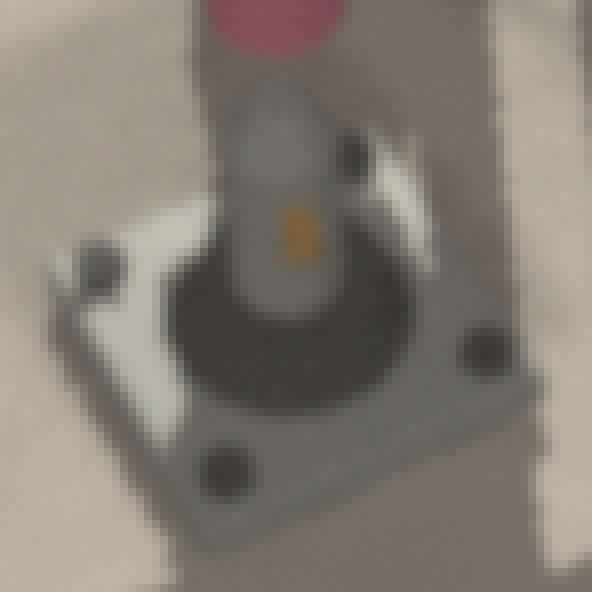

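View pics/s_tube.png

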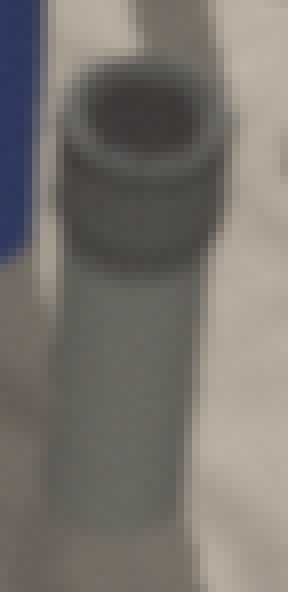

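Run:
```python
from h import *
f=lambda u,v,x0,y0,s:(u/s-.5+x0,v/s-.5+y0)
c=[atz("top",*f(u,v,296,250,9),14)[:2] for u,v in((52,85),(490,68),(515,510),(75,530))]
c=np.array(c);print(c.round(1),c.mean(0))
for i in range(4):
    d=c[(i+1)%4]-c[i];print(np.hypot(*d),np.degrees(np.arctan2(d[1],d[0])))
print("collar",atz("top",*f(282,297,296,250,9),30),"stubtop",atz("top",*f(315,328,296,250,9),92))
bt=f(389,328,296,250,9);bs=f(302,237,212,240,8)
print("tube",atz("top",*f(377.5,201,296,184,9),133))
o1,d1=ray("top",*bt);o2,d2=ray("scene",*bs)
A=np.c_[d1,-d2];t=np.linalg.lstsq(A,o2-o1,rcond=None)[0];print("button tri",o1+d1*t[0],o2+d2*t[1])
# scene check: stub tip and tube
p=proj("scene",[*c.mean(0),92]);print("stubtip scene pred",p,"zoom",(p+.5-[212,240])*8)
for z in(0,133):
    p=proj("scene",[*atz("top",*f(377.5,201,296,184,9),133)[:2],z]);print(z,(p+.5-[295,203])*8)
s=c.mean(0)
for a in np.arange(-130,-50,10):
    e=np.array([np.cos(np.radians(a)),np.sin(np.radians(a))])
    print(a,(proj("top",[*(s+e*16.5),66])+.5-[296,250])*9,(proj("scene",[*(s+e*18),62])+.5-[212,240])*8)
p=(proj("scene",[*s,30])+.5-[212,240])*8;print(p)
```

```text
[[ 532.1 -236.2]
 [ 537.9 -324. ]
 [ 450.4 -330.5]
 [ 444.  -243. ]] [ 491.09622665 -283.40690555]
87.9673410645344 -86.20696227503404
87.76182130126662 -175.7515534498751
87.73636269148112 94.15810368734759
88.32296625705231 4.3965523084358145
collar [ 492.12556027 -281.87821129   30.        ] stubtop [ 490.34927836 -282.87877796   92.        ]
tube [ 619.59488448 -287.63516907  133.        ]
button tri [ 488.86228483 -299.44970636   63.53992109] [ 490.911896   -300.25429907   63.49122835]
stubtip scene pred [245.04716322 252.23397415] zoom [268.37730575 101.87179324]
0 [101.71231037 483.2907035 ]
133 [132.80425964 106.4762914 ]
-130 [371.4754691  373.15495333] [250.03802343 248.55168174]
-120 [380.46305552 360.7963231 ] [263.72229067 250.42235366]
-110 [387.17121182 347.03856622] [277.74183355 250.36781727]
-100 [391.39733079 332.30136955] [291.64971771 248.39041675]
-90 [393.01470832 317.03366295] [305.0036573  244.55652566]
-80 [391.976187   301.69984086] [317.3819151  238.99372661]
-70 [388.31534914 286.76559333] [328.39809091 231.885526  ]
-60 [382.14525199 272.68378368] [337.71409844 223.46395422]
[280.58347851 275.1853055 ]
```

Run:
```python
from h import *
import cv2
c=np.array([619.6,-287.6])
for z in(0,25,42,100):
    print(z,[(a,((proj("top",[*(c+18*np.array([np.cos(np.radians(a)),np.sin(np.radians(a))])),z])+.5-[296,184])*9).round().tolist()) for a in range(60,241,30)])
b=cv2.imread("pics/top0.png")[198:226,316:344]
b=np.clip((b.astype(float)-30)*2,0,255).astype(np.uint8)
cv2.imwrite("pics/t_tube2.png",cv2.resize(b,None,fx=20,fy=20,interpolation=cv2.INTER_NEAREST))
```

```text
0 [(60, [236.0, 210.0]), (90, [223.0, 254.0]), (120, [234.0, 298.0]), (150, [265.0, 331.0]), (180, [309.0, 344.0]), (210, [353.0, 333.0]), (240, [386.0, 302.0])]
25 [(60, [245.0, 200.0]), (90, [232.0, 245.0]), (120, [243.0, 290.0]), (150, [275.0, 324.0]), (180, [320.0, 337.0]), (210, [365.0, 326.0]), (240, [399.0, 294.0])]
42 [(60, [251.0, 193.0]), (90, [238.0, 238.0]), (120, [249.0, 284.0]), (150, [282.0, 319.0]), (180, [328.0, 332.0]), (210, [374.0, 321.0]), (240, [408.0, 289.0])]
100 [(60, [275.0, 165.0]), (90, [261.0, 214.0]), (120, [273.0, 263.0]), (150, [308.0, 300.0]), (180, [357.0, 314.0]), (210, [406.0, 302.0]), (240, [443.0, 267.0])]
```

```bash
sleep 1
```

```text
(no output)
```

View pics/t_tube2.png

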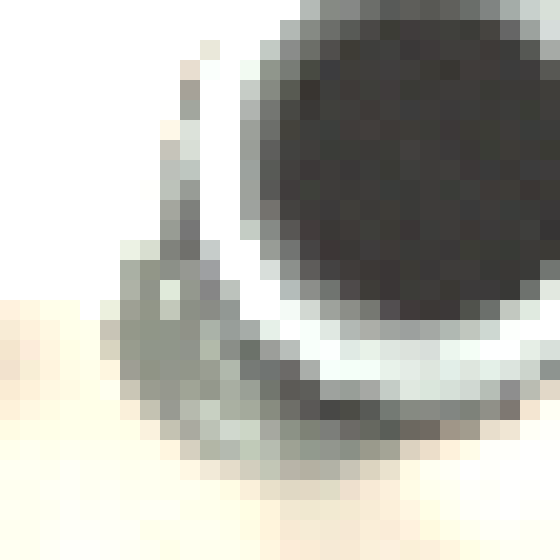

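Emit:
{"method": "jog_arm", "body": {
  "targets": [
    {"offset": [-0.004, 0, 0.041], "yaw": 0},
    {"offset": [-0.008, 0, 0.082], "yaw": 0},
    {"offset": [-0.012, 0, 0.122], "yaw": 0},
    {"offset": [-0.016, 0, 0.163], "yaw": 0},
    {"offset": [-0.02, 0, 0.204], "yaw": 0},
    {"offset": [-0.025, 0, 0.245], "yaw": 0},
    {"offset": [-0.029, 0, 0.286], "yaw": 0},
    {"offset": [-0.033, 0, 0.327], "yaw": 0},
    {"offset": [-0.037, 0, 0.368], "yaw": 0},
    {"offset": [-0.041, 0, 0.409], "yaw": 0},
    {"offset": [-0.045, 0, 0.45], "yaw": 0},
    {"offset": [-0.0495, 0, 0.4906], "yaw": 0}
  ],
  "fingers": 0.085,
  "grip_force": 40
}}

```text
time_s: 1.8
eef_pos: [621.3, -286.6, 248.3]
ee_rot: [-0.576, 0.576, -0.41, 0.41]
force: [0.7, -0.1, 0.4]
grip_width: 0.994
```

```bash
cat >> h.py <<'E'
def st(c):
    s=c.sense();w,x,y,z=s["ee_rot"];M=Rt.from_quat([x,y,z,w]).as_matrix()
    print("t",round(s["time_s"],2),"pos",s["eef_pos"].round(1),"F",s["force"].round(1),"M",s["wrist_torque"].round(2),"grip",round(s["grip_width"]*85.4,1),"q",s["joints"].round(2));print("toolx az",np.degrees(np.arctan2(M[1,0],M[0,0])).round(2),"tilt",M[2].round(4))
    return s,M
def local(M,d): return (M.T@np.asarray(d,float))
E
python3 - <<'E'
from rig import ctrl
from h import *
s,M=st(ctrl); print(local(M,np.array([619.6,-287.6,114.5])-s["eef_pos"]).round(1))
import cv2
c=ctrl.capture("top");cv2.imwrite("pics/t3.png",c["img"][:,:,::-1])
E
```

```text
t 1.8 pos [ 621.3 -286.6  248.3] F [ 0.7 -0.1  0.4] M [-0.02  0.01  0.02] grip 84.9 q [-0.6   0.69  0.92 -0.    1.53  0.63]
toolx az -70.81 tilt [ 1.e-04 -1.e+00  0.e+00]
[  0.4 133.8  -1.9]
```

View pics/t3.png

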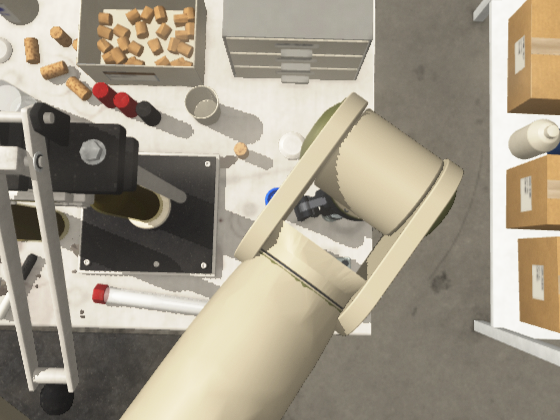

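Emit:
{"method": "jog_arm", "body": {
  "targets": [
    {"offset": [0.0004, 0.025, -0.0019], "yaw": 0},
    {"offset": [0.0004, 0.05, -0.0019], "yaw": 0},
    {"offset": [0.0004, 0.075, -0.0019], "yaw": 0},
    {"offset": [0.0004, 0.1, -0.0019], "yaw": 0},
    {"offset": [0.0004, 0.12, -0.0019], "yaw": 0},
    {"offset": [0.0004, 0.134, -0.0019], "yaw": 0},
    {"offset": [0.0004, 0.134, -0.0019], "yaw": 0}
  ]
}}

```text
time_s: 2.43
eef_pos: [623.4, -282.3, 109.0]
ee_rot: [0.578, -0.576, 0.41, -0.406]
force: [-1.0, 0.2, -1.1]
grip_width: 0.997
```

Run:
```python
from rig import ctrl
from h import *
import cv2
s,M=st(ctrl)
c=ctrl.capture("scene");cv2.imwrite("pics/s4.png",cv2.resize(c["img"][120:300,210:420,::-1],(700,600),interpolation=cv2.INTER_CUBIC))
```

```text
t 2.43 pos [ 623.4 -282.3  109. ] F [-1.   0.2 -1.1] M [-0.01  0.06  0.06] grip 85.2 q [-0.6   0.79  1.11  0.    1.25  0.63]
toolx az -70.53 tilt [-0.0066 -1.     -0.0016]
```

View pics/s4.png

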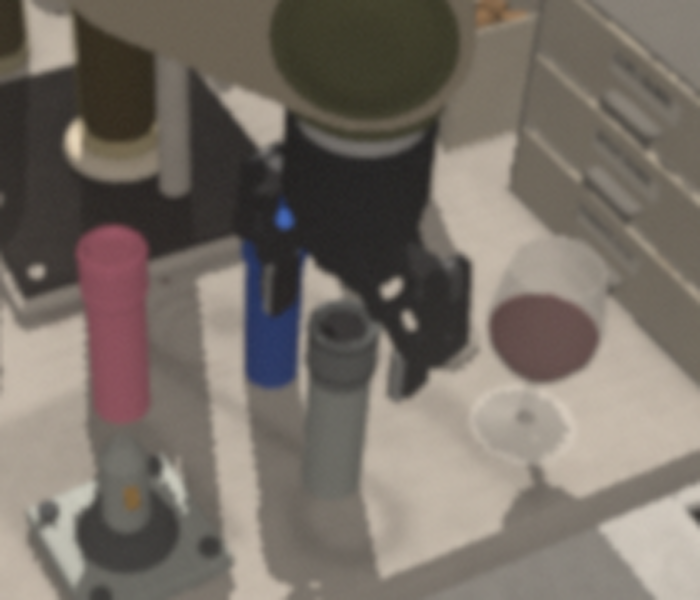

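Emit:
{"method": "jog_arm", "body": {
  "targets": [
    {"offset": [-0.006, -0.004, -0.002], "yaw": 0},
    {"offset": [-0.006, -0.004, -0.002], "yaw": 0},
    {"offset": [-0.006, -0.004, -0.002], "yaw": 0}
  ]
}}

```text
time_s: 2.73
eef_pos: [620.6, -277.8, 117.1]
ee_rot: [0.578, -0.576, 0.408, -0.408]
force: [-0.8, -0.0, 0.2]
grip_width: 0.993
```

Run:
```python
from rig import ctrl
from h import *
s,M=st(ctrl); print(local(M,np.array([619.6,-287.6,114.5])-s["eef_pos"]).round(1))
```

```text
t 2.73 pos [ 620.6 -277.8  117.1] F [-0.8 -0.   0.2] M [-0.04  0.   -0.01] grip 84.8 q [-0.59  0.77  1.12  0.    1.25  0.64]
toolx az -70.51 tilt [-0.0021 -1.      0.0018]
[ 8.9  2.6 -4.2]
```

Emit:
{"method": "jog_arm", "body": {
  "targets": [
    {"offset": [0.005, 0.002, -0.002], "yaw": 0},
    {"offset": [0.009, 0.0025, -0.004], "yaw": 0},
    {"offset": [0.009, 0.0025, -0.004], "yaw": 0},
    {"offset": [0.009, 0.0025, -0.004], "yaw": 0}
  ]
}}

```text
time_s: 3.07
eef_pos: [619.7, -288.1, 114.5]
ee_rot: [0.578, -0.576, 0.409, -0.408]
force: [-0.4, 0.5, -0.3]
grip_width: 0.996
```

Run:
```python
from rig import ctrl
from h import *
s,M=st(ctrl); print(local(M,np.array([619.6,-287.6,114.5])-s["eef_pos"]).round(1))
```

```text
t 3.07 pos [ 619.7 -288.1  114.5] F [-0.4  0.5 -0.3] M [ 0.02 -0.02 -0.02] grip 85.1 q [-0.61  0.78  1.11  0.    1.25  0.62]
toolx az -70.55 tilt [-0.002  -1.      0.0017]
[-0.5  0.   0.1]
```

Emit:
{"method": "jog_arm", "body": {
  "targets": [
    {"offset": [0, 0, 0], "yaw": 0},
    {"offset": [0, 0, 0], "yaw": 0},
    {"offset": [0, 0, 0], "yaw": 0},
    {"offset": [0, 0, 0], "yaw": 0},
    {"offset": [0, 0, 0], "yaw": 0},
    {"offset": [0, 0, 0], "yaw": 0},
    {"offset": [0, 0, 0], "yaw": 0},
    {"offset": [0, 0, 0], "yaw": 0}
  ],
  "fingers": 0.03,
  "grip_force": 40
}}

```text
time_s: 3.73
eef_pos: [619.8, -288.1, 114.7]
ee_rot: [0.578, -0.576, 0.409, -0.408]
force: [-0.2, -0.2, 2.3]
grip_width: 0.455
```

Run:
```python
from rig import ctrl
from h import *
import cv2
s,M=st(ctrl)
c=ctrl.capture("scene");cv2.imwrite("pics/s5.png",cv2.resize(c["img"][120:300,210:420,::-1],(700,600),interpolation=cv2.INTER_CUBIC))
```

```text
t 3.73 pos [ 619.8 -288.1  114.7] F [-0.2 -0.2  2.3] M [ 0.02 -0.06  0.02] grip 38.9 q [-0.61  0.78  1.11  0.    1.25  0.62]
toolx az -70.55 tilt [-0.0019 -1.      0.0019]
```

View pics/s5.png

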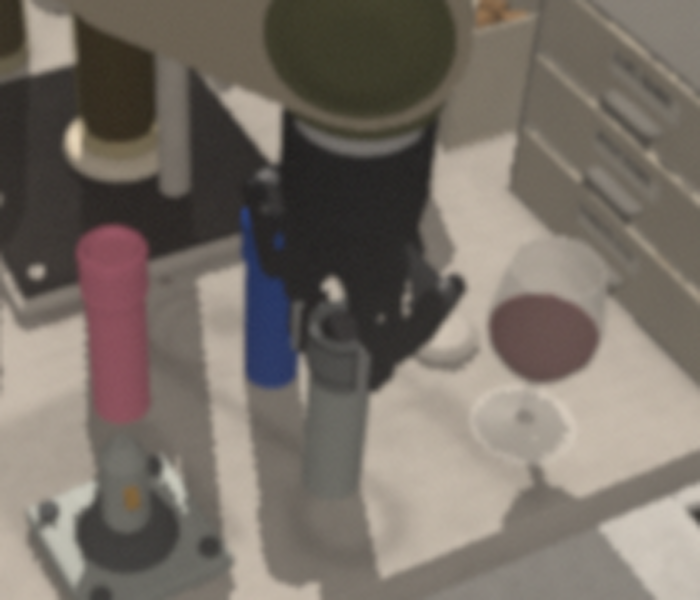

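Emit:
{"method": "jog_arm", "body": {
  "targets": [
    {"offset": [0, -0.008, 0], "yaw": 0},
    {"offset": [0, -0.03, 0], "yaw": 0},
    {"offset": [0, -0.055, 0], "yaw": 0.12},
    {"offset": [0, -0.08, 0], "yaw": 0.24},
    {"offset": [0, -0.105, 0], "yaw": 0.36},
    {"offset": [0, -0.12, 0], "yaw": 0.48},
    {"offset": [0, -0.12, 0], "yaw": 0.6},
    {"offset": [0, -0.12, 0], "yaw": 0.72},
    {"offset": [0, -0.12, 0], "yaw": 0.84},
    {"offset": [0, -0.12, 0], "yaw": 0.96},
    {"offset": [0, -0.12, 0], "yaw": 1.0},
    {"offset": [0, -0.12, 0], "yaw": 1.0}
  ]
}}

```text
time_s: 4.78
eef_pos: [619.5, -288.4, 234.8]
ee_rot: [0.311, -0.31, 0.636, -0.635]
force: [0.2, -0.5, -1.4]
grip_width: 0.459
```

Run:
```python
from rig import ctrl
from h import *
import cv2
s,M=st(ctrl)
c=ctrl.capture("scene");cv2.imwrite("pics/s6.png",cv2.resize(c["img"][120:300,210:420,::-1],(700,600),interpolation=cv2.INTER_CUBIC))
```

```text
t 4.78 pos [ 619.5 -288.4  234.8] F [ 0.2 -0.5 -1.4] M [-0.01  0.03  0.01] grip 39.2 q [-0.61  0.69  0.95  0.    1.5   1.62]
toolx az -127.93 tilt [-0.0026 -1.     -0.001 ]
```

View pics/s6.png

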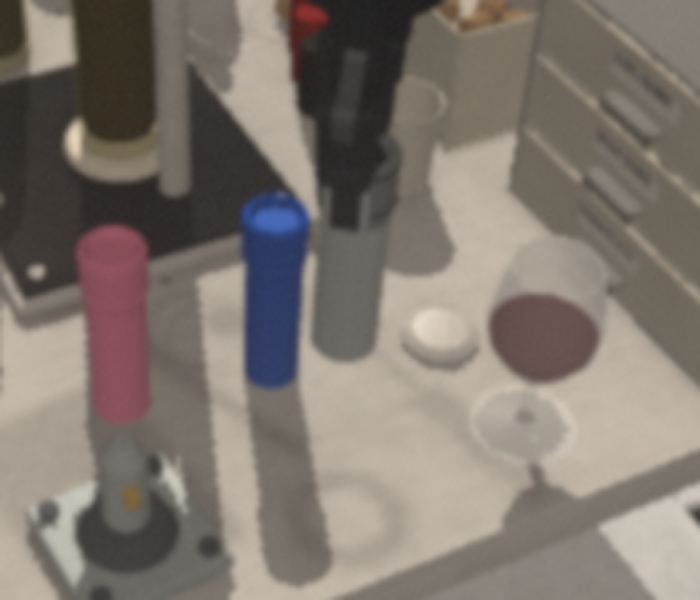

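Emit:
{"method": "jog_arm", "body": {
  "targets": [
    {"offset": [0, 0, 0], "yaw": 0.12},
    {"offset": [0, 0, 0], "yaw": 0.24},
    {"offset": [0, 0, 0], "yaw": 0.36},
    {"offset": [0, 0, 0], "yaw": 0.48},
    {"offset": [0, 0, 0], "yaw": 0.6},
    {"offset": [0, 0, 0], "yaw": 0.72},
    {"offset": [0, 0, 0], "yaw": 0.84},
    {"offset": [0, 0, 0], "yaw": 0.96},
    {"offset": [0, 0, 0], "yaw": 1.08},
    {"offset": [0, 0, 0], "yaw": 1.1},
    {"offset": [0, 0, 0], "yaw": 1.1}
  ]
}}

```text
time_s: 5.75
eef_pos: [619.5, -288.4, 234.9]
ee_rot: [-0.065, 0.066, 0.705, -0.703]
force: [0.4, -0.1, -1.2]
grip_width: 0.462
```

Run:
```python
from rig import ctrl
from h import *
import cv2
s,M=st(ctrl)
c=ctrl.capture("scene");cv2.imwrite("pics/s7.png",cv2.resize(c["img"][120:300,210:420,::-1],(700,600),interpolation=cv2.INTER_CUBIC))
```

```text
t 5.75 pos [ 619.5 -288.4  234.9] F [ 0.4 -0.1 -1.2] M [ 0.01  0.01 -0.03] grip 39.5 q [-0.61  0.69  0.95  0.    1.5   2.72]
toolx az 169.38 tilt [-3.0e-04 -1.0e+00 -2.7e-03]
```

View pics/s7.png

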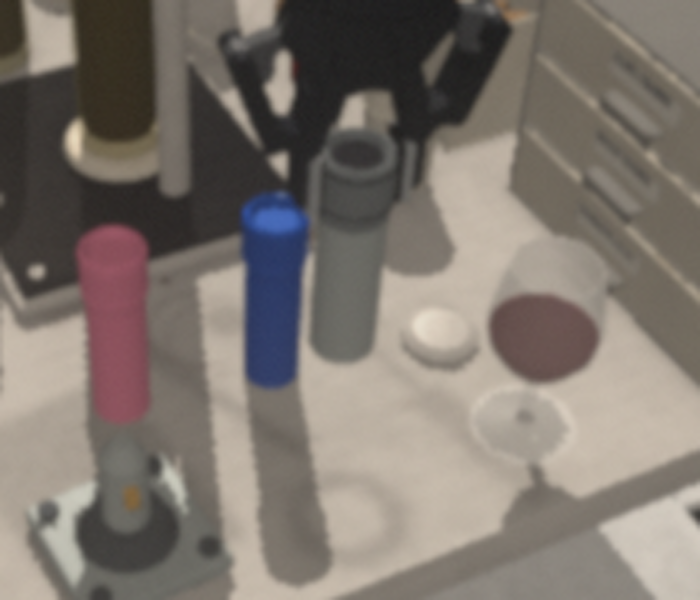

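Emit:
{"method": "jog_arm", "body": {
  "targets": [
    {"offset": [0, 0, 0], "yaw": -0.12},
    {"offset": [0, 0, 0], "yaw": -0.24},
    {"offset": [0.01, 0, 0.0015], "yaw": -0.36},
    {"offset": [0.025, 0, 0.0035], "yaw": -0.48},
    {"offset": [0.04, 0, 0.006], "yaw": -0.6},
    {"offset": [0.055, 0, 0.008], "yaw": -0.72},
    {"offset": [0.07, 0, 0.01], "yaw": -0.84},
    {"offset": [0.085, 0, 0.012], "yaw": -0.96},
    {"offset": [0.1, 0, 0.0145], "yaw": -1.08},
    {"offset": [0.115, 0, 0.0165], "yaw": -1.2},
    {"offset": [0.124, 0, 0.018], "yaw": -1.32},
    {"offset": [0.1273, 0, 0.0185], "yaw": -1.44}
  ]
}}

```text
time_s: 6.8
eef_pos: [489.9, -283.2, 235.1]
ee_rot: [0.419, -0.417, 0.571, -0.57]
force: [-0.1, -0.4, -1.2]
grip_width: 0.457
```

Emit:
{"method": "jog_arm", "body": {
  "targets": [
    {"offset": [0, 0, 0], "yaw": -0.12},
    {"offset": [0, 0, 0], "yaw": -0.24},
    {"offset": [0, 0, 0], "yaw": -0.36},
    {"offset": [0, 0, 0], "yaw": -0.48},
    {"offset": [0, 0, 0], "yaw": -0.6},
    {"offset": [0, 0, 0], "yaw": -0.72},
    {"offset": [0, 0, 0], "yaw": -0.84},
    {"offset": [0, 0, 0], "yaw": -0.96},
    {"offset": [0, 0, 0], "yaw": -1.08},
    {"offset": [0, 0, 0], "yaw": -1.2},
    {"offset": [0, 0, 0], "yaw": -1.32},
    {"offset": [0, 0, 0], "yaw": -1.44}
  ]
}}

```text
time_s: 7.8
eef_pos: [489.8, -283.2, 235.3]
ee_rot: [0.692, -0.69, 0.15, -0.15]
force: [-0.5, -0.4, -2.0]
grip_width: 0.455
```

Emit:
{"method": "jog_arm", "body": {
  "targets": [
    {"offset": [0, 0, 0], "yaw": -0.12},
    {"offset": [0, 0, 0], "yaw": -0.24},
    {"offset": [0, 0, 0], "yaw": -0.36},
    {"offset": [0, 0, 0], "yaw": -0.48},
    {"offset": [0, 0, 0], "yaw": -0.6},
    {"offset": [0, 0, 0], "yaw": -0.72},
    {"offset": [0, 0, 0], "yaw": -0.84},
    {"offset": [0, 0, 0], "yaw": -0.9},
    {"offset": [0, 0, 0], "yaw": -0.9}
  ]
}}

```text
time_s: 8.55
eef_pos: [489.8, -283.2, 235.5]
ee_rot: [0.688, -0.686, -0.168, 0.167]
force: [0.5, -0.4, -2.0]
grip_width: 0.457
```

Run:
```python
from rig import ctrl
from h import *
import cv2
s,M=st(ctrl)
c=ctrl.capture("scene");cv2.imwrite("pics/s8f.png",c["img"][:,:,::-1]);cv2.imwrite("pics/s8.png",cv2.resize(c["img"][130:330,170:370,::-1],(600,600),interpolation=cv2.INTER_CUBIC))
```

```text
t 8.55 pos [ 489.8 -283.2  235.5] F [ 0.5 -0.4 -2. ] M [-0.03 -0.01  0.02] grip 39.1 q [-0.73  0.41  1.39  0.    1.34 -1.21]
toolx az 27.42 tilt [ 0.0019 -1.      0.0015]
```

View pics/s8.png

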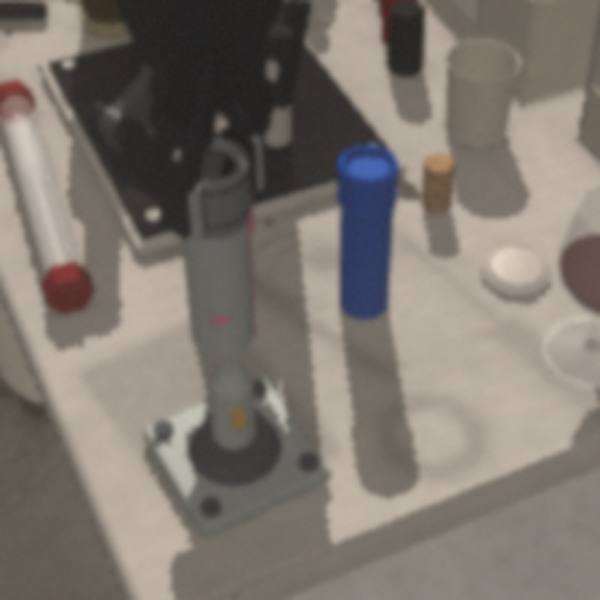

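Run:
```python
import cv2
from h import *
a=cv2.imread("pics/s8f.png")[200:285,215:285]
a=np.clip((a.astype(float)-30)*1.7,0,255).astype(np.uint8)
cv2.imwrite("pics/s8z.png",cv2.resize(a,None,fx=7,fy=7,interpolation=cv2.INTER_NEAREST))
c=np.array([489.8,-283.2]);b=235.5+2-116.5
for z in(b+25,b+33.5,b+42,b):
  print(z,[(k,((proj("scene",[*(c+18*np.array([np.cos(np.radians(k)),np.sin(np.radians(k))])),z])+.5-[215,200])*7).round().tolist()) for k in(-199,-129,-119,-109,-99,-89,-19)])
```

```text
146.0 [(-199, [123.0, 230.0]), (-129, [176.0, 277.0]), (-119, [189.0, 279.0]), (-109, [202.0, 279.0]), (-99, [215.0, 277.0]), (-89, [228.0, 273.0]), (-19, [273.0, 218.0])]
154.5 [(-199, [121.0, 205.0]), (-129, [174.0, 253.0]), (-119, [187.0, 254.0]), (-109, [201.0, 254.0]), (-99, [214.0, 252.0]), (-89, [226.0, 249.0]), (-19, [272.0, 194.0])]
163.0 [(-199, [118.0, 180.0]), (-129, [172.0, 228.0]), (-119, [185.0, 230.0]), (-109, [199.0, 229.0]), (-99, [212.0, 228.0]), (-89, [225.0, 224.0]), (-19, [270.0, 169.0])]
121.0 [(-199, [130.0, 299.0]), (-129, [182.0, 347.0]), (-119, [194.0, 348.0]), (-109, [207.0, 348.0]), (-99, [220.0, 346.0]), (-89, [232.0, 343.0]), (-19, [276.0, 288.0])]
```

View pics/s8z.png

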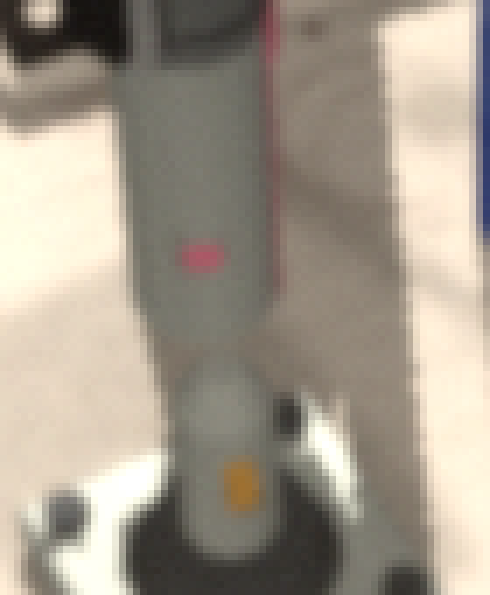

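Emit:
{"method": "jog_arm", "body": {
  "targets": [
    {"offset": [0.0012, 0.01, -0.0003], "yaw": 0.12},
    {"offset": [0.0012, 0.02, -0.0003], "yaw": 0.24},
    {"offset": [0.0012, 0.025, -0.0003], "yaw": 0.35},
    {"offset": [0.0012, 0.032, -0.0003], "yaw": 0.35},
    {"offset": [0.0012, 0.039, -0.0003], "yaw": 0.35},
    {"offset": [0.0012, 0.045, -0.0003], "yaw": 0.35},
    {"offset": [0.0012, 0.048, -0.0003], "yaw": 0.35},
    {"offset": [0.0012, 0.048, -0.0003], "yaw": 0.35},
    {"offset": [0.0012, 0.048, -0.0003], "yaw": 0.35}
  ]
}}

```text
time_s: 9.35
eef_pos: [491.1, -282.8, 187.5]
ee_rot: [0.706, -0.705, -0.045, 0.044]
force: [-0.6, -0.8, -0.8]
grip_width: 0.456
```

Run:
```python
from rig import ctrl
from h import *
import cv2
s,M=st(ctrl)
c=ctrl.capture("scene");cv2.imwrite("pics/s9f.png",c["img"][:,:,::-1]);cv2.imwrite("pics/s9.png",cv2.resize(c["img"][200:310,200:300,::-1],(540,594),interpolation=cv2.INTER_CUBIC))
```

```text
t 9.35 pos [ 491.1 -282.8  187.5] F [-0.6 -0.8 -0.8] M [-0.03 -0.01 -0.03] grip 38.9 q [-0.73  0.46  1.46  0.    1.23 -0.86]
toolx az 7.18 tilt [ 0.0012 -1.      0.0021]
```

View pics/s9.png

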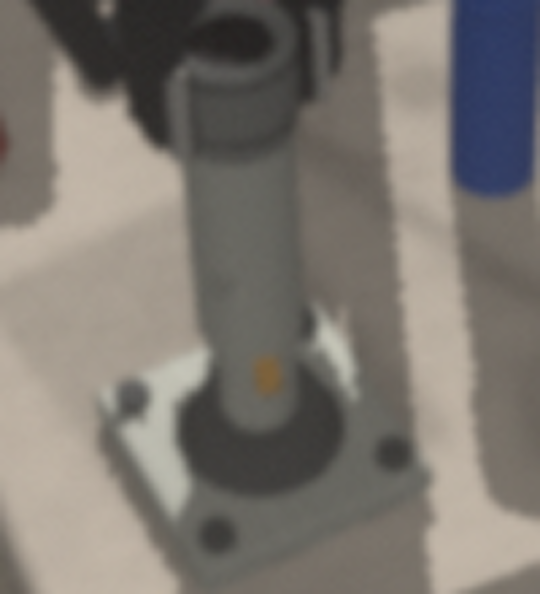

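Emit:
{"method": "jog_arm", "body": {
  "targets": [
    {"offset": [0, 0.003, 0], "yaw": 0},
    {"offset": [0, 0.006, 0], "yaw": 0},
    {"offset": [0, 0.008, 0], "yaw": 0},
    {"offset": [0, 0.008, 0], "yaw": 0},
    {"offset": [0, 0.008, 0], "yaw": 0}
  ]
}}

```text
time_s: 9.82
eef_pos: [491.1, -283.0, 179.7]
ee_rot: [0.706, -0.705, -0.045, 0.044]
force: [-0.4, -1.2, -2.0]
grip_width: 0.459
```

Run:
```python
from rig import ctrl
from h import *
s,M=st(ctrl)
```

```text
t 9.82 pos [ 491.1 -283.   179.7] F [-0.4 -1.2 -2. ] M [-0.37  0.03  0.  ] grip 39.2 q [-0.73  0.46  1.47  0.    1.21 -0.86]
toolx az 7.17 tilt [ 0.0013 -1.      0.0015]
```

Emit:
{"method": "jog_arm", "body": {
  "targets": [
    {"offset": [0, 0, -0.0008], "yaw": 0},
    {"offset": [0, 0.002, -0.0008], "yaw": 0},
    {"offset": [0, 0.004, -0.0008], "yaw": 0},
    {"offset": [0, 0.004, -0.0008], "yaw": 0}
  ]
}}

```text
time_s: 10.15
eef_pos: [491.2, -283.9, 175.4]
ee_rot: [0.706, -0.705, -0.045, 0.044]
force: [0.8, -1.3, -0.9]
grip_width: 0.459
```

Run:
```python
from rig import ctrl
from h import *
s,M=st(ctrl)
```

```text
t 10.15 pos [ 491.2 -283.9  175.4] F [ 0.8 -1.3 -0.9] M [-0.48 -0.06  0.03] grip 39.2 q [-0.73  0.47  1.47  0.    1.2  -0.86]
toolx az 7.16 tilt [ 0.0014 -1.      0.0013]
```

Emit:
{"method": "jog_arm", "body": {
  "targets": [
    {"offset": [0, 0.001, -0.0007], "yaw": 0},
    {"offset": [0, 0.003, -0.0007], "yaw": 0},
    {"offset": [0, 0.005, -0.0007], "yaw": 0},
    {"offset": [0, 0.006, -0.0007], "yaw": 0},
    {"offset": [0, 0.006, -0.0007], "yaw": 0}
  ]
}}

```text
time_s: 10.57
eef_pos: [491.2, -284.5, 168.8]
ee_rot: [0.706, -0.705, -0.044, 0.044]
force: [0.4, -2.1, -2.1]
grip_width: 0.455
```

Run:
```python
from rig import ctrl
from h import *
s,M=st(ctrl)
```

```text
t 10.57 pos [ 491.2 -284.5  168.8] F [ 0.4 -2.1 -2.1] M [-0.54  0.08  0.05] grip 38.9 q [-0.73  0.48  1.48  0.    1.19 -0.86]
toolx az 7.16 tilt [ 7.e-04 -1.e+00  2.e-03]
```

Emit:
{"method": "jog_arm", "body": {
  "targets": [
    {"offset": [0, 0.003, 0.0008], "yaw": 0},
    {"offset": [0, 0.006, 0.0008], "yaw": 0},
    {"offset": [0, 0.009, 0.0008], "yaw": 0},
    {"offset": [0, 0.012, 0.0008], "yaw": 0},
    {"offset": [0, 0.015, 0.0008], "yaw": 0},
    {"offset": [0, 0.018, 0.0008], "yaw": 0},
    {"offset": [0, 0.02, 0.0008], "yaw": 0},
    {"offset": [0, 0.02, 0.0008], "yaw": 0}
  ]
}}

```text
time_s: 11.23
eef_pos: [491.0, -283.5, 148.2]
ee_rot: [0.707, -0.705, -0.044, 0.044]
force: [-0.3, -2.4, -3.6]
grip_width: 0.458
```

Run:
```python
from rig import ctrl
from h import *
import cv2
s,M=st(ctrl)
c=ctrl.capture("scene");cv2.imwrite("pics/s10f.png",c["img"][:,:,::-1]);cv2.imwrite("pics/s10.png",cv2.resize(c["img"][200:310,200:300,::-1],(540,594),interpolation=cv2.INTER_CUBIC))
```

```text
t 11.23 pos [ 491.  -283.5  148.2] F [-0.3 -2.4 -3.6] M [-0.54  0.01  0.02] grip 39.1 q [-0.73  0.5   1.5   0.    1.14 -0.86]
toolx az 7.16 tilt [ 5.0e-04 -1.0e+00  2.6e-03]
```

View pics/s10.png

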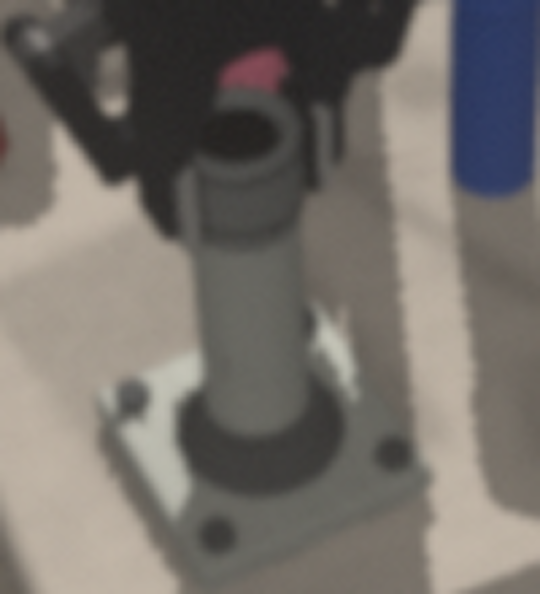

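Emit:
{"method": "jog_arm", "body": {
  "targets": [
    {"offset": [0, 0.001, 0], "yaw": 0},
    {"offset": [0, 0.002, 0], "yaw": 0},
    {"offset": [0, 0.0025, 0], "yaw": 0},
    {"offset": [0, 0.0025, 0], "yaw": 0}
  ]
}}

```text
time_s: 11.62
eef_pos: [491.1, -283.5, 145.9]
ee_rot: [0.707, -0.705, -0.044, 0.044]
force: [-0.3, -2.2, -1.2]
grip_width: 0.46
```

Run:
```python
from rig import ctrl
from h import *
s,M=st(ctrl)
```

```text
t 11.62 pos [ 491.1 -283.5  145.9] F [-0.3 -2.2 -1.2] M [-0.59 -0.14 -0.01] grip 39.3 q [-0.73  0.5   1.5   0.    1.14 -0.86]
toolx az 7.16 tilt [ 7.0e-04 -1.0e+00  2.4e-03]
```

Emit:
{"method": "jog_arm", "body": {
  "targets": [
    {"offset": [0, 0.0005, 0], "yaw": 0},
    {"offset": [0, 0.001, 0], "yaw": 0},
    {"offset": [0, 0.0013, 0], "yaw": 0},
    {"offset": [0, 0.0013, 0], "yaw": 0}
  ]
}}

```text
time_s: 11.95
eef_pos: [491.1, -283.6, 144.8]
ee_rot: [0.706, -0.705, -0.044, 0.044]
force: [-0.2, -2.4, 0.6]
grip_width: 0.457
```

Run:
```python
from rig import ctrl
from h import *
s,M=st(ctrl)
```

```text
t 11.95 pos [ 491.1 -283.6  144.8] F [-0.2 -2.4  0.6] M [-0.52  0.04  0.02] grip 39.0 q [-0.73  0.5   1.5   0.    1.14 -0.86]
toolx az 7.16 tilt [ 8.0e-04 -1.0e+00  2.1e-03]
```

Emit:
{"method": "jog_arm", "body": {
  "targets": [
    {"offset": [0, 0.0004, 0], "yaw": 0},
    {"offset": [0, 0.0007, 0], "yaw": 0},
    {"offset": [0, 0.0007, 0], "yaw": 0}
  ]
}}

```text
time_s: 12.2
eef_pos: [491.2, -283.9, 144.7]
ee_rot: [0.706, -0.705, -0.045, 0.044]
force: [-0.7, -1.7, 4.9]
grip_width: 0.456
```

Run:
```python
from rig import ctrl
from h import *
s,M=st(ctrl)
```

```text
t 12.2 pos [ 491.2 -283.9  144.7] F [-0.7 -1.7  4.9] M [-0.44  0.43  0.  ] grip 38.9 q [-0.73  0.5   1.5   0.    1.14 -0.86]
toolx az 7.16 tilt [ 0.0012 -1.      0.0013]
```

Emit:
{"method": "jog_arm", "body": {
  "targets": [
    {"offset": [0, 0, 0], "yaw": -0.06},
    {"offset": [0, 0, 0], "yaw": -0.12},
    {"offset": [0, 0, 0], "yaw": -0.18},
    {"offset": [0, 0, 0], "yaw": -0.24},
    {"offset": [0, 0, 0], "yaw": -0.3},
    {"offset": [0, 0, 0], "yaw": -0.36},
    {"offset": [0, 0, 0], "yaw": -0.4},
    {"offset": [0, 0, 0], "yaw": -0.4}
  ]
}}

```text
time_s: 12.87
eef_pos: [491.3, -283.7, 144.7]
ee_rot: [0.683, -0.682, -0.185, 0.183]
force: [0.5, -1.9, 1.6]
grip_width: 0.452
```

Run:
```python
from rig import ctrl
from h import *
s,M=st(ctrl)
```

```text
t 12.87 pos [ 491.3 -283.7  144.7] F [ 0.5 -1.9  1.6] M [-0.34 -0.03  0.01] grip 38.6 q [-0.73  0.5   1.5   0.    1.14 -1.26]
toolx az 30.15 tilt [ 2.e-03 -1.e+00  9.e-04]
```

Emit:
{"method": "jog_arm", "body": {
  "targets": [
    {"offset": [0, 0, 0], "yaw": -0.03},
    {"offset": [0, 0, 0], "yaw": -0.06},
    {"offset": [0, 0, 0], "yaw": -0.09},
    {"offset": [0, 0, 0], "yaw": -0.12},
    {"offset": [0, 0, 0], "yaw": -0.12}
  ]
}}

```text
time_s: 13.28
eef_pos: [491.4, -283.6, 144.7]
ee_rot: [0.671, -0.67, -0.225, 0.224]
force: [0.1, -1.8, 1.1]
grip_width: 0.453
```

Run:
```python
from rig import ctrl
from h import *
import cv2
s,M=st(ctrl)
c=ctrl.capture("scene");cv2.imwrite("pics/s11.png",cv2.resize(c["img"][200:310,200:300,::-1],(540,594),interpolation=cv2.INTER_CUBIC))
```

```text
t 13.28 pos [ 491.4 -283.6  144.7] F [ 0.1 -1.8  1.1] M [-0.37 -0.05  0.05] grip 38.7 q [-0.73  0.5   1.5   0.    1.14 -1.38]
toolx az 37.02 tilt [ 2.3e-03 -1.0e+00  7.0e-04]
```

View pics/s11.png

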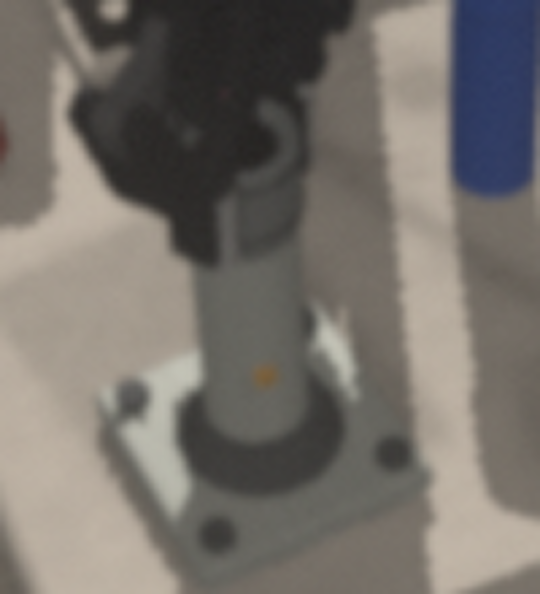

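Emit:
{"method": "jog_arm", "body": {
  "targets": [
    {"offset": [0, 0, 0], "yaw": -0.02},
    {"offset": [0, 0, 0], "yaw": -0.04},
    {"offset": [0, 0, 0], "yaw": -0.06},
    {"offset": [0, 0, 0], "yaw": -0.06}
  ]
}}

```text
time_s: 13.67
eef_pos: [491.5, -283.4, 144.7]
ee_rot: [0.664, -0.663, -0.245, 0.244]
force: [1.5, -0.3, 0.9]
grip_width: 0.459
```

Run:
```python
from rig import ctrl
from h import *
import cv2
s,M=st(ctrl)
c=ctrl.capture("scene");cv2.imwrite("pics/s12.png",cv2.resize(c["img"][200:310,200:300,::-1],(540,594),interpolation=cv2.INTER_CUBIC))
```

```text
t 13.67 pos [ 491.5 -283.4  144.7] F [ 1.5 -0.3  0.9] M [-0.12 -0.18  0.01] grip 39.2 q [-0.73  0.5   1.5   0.    1.14 -1.44]
toolx az 40.46 tilt [ 2.6e-03 -1.0e+00  6.0e-04]
```

View pics/s12.png

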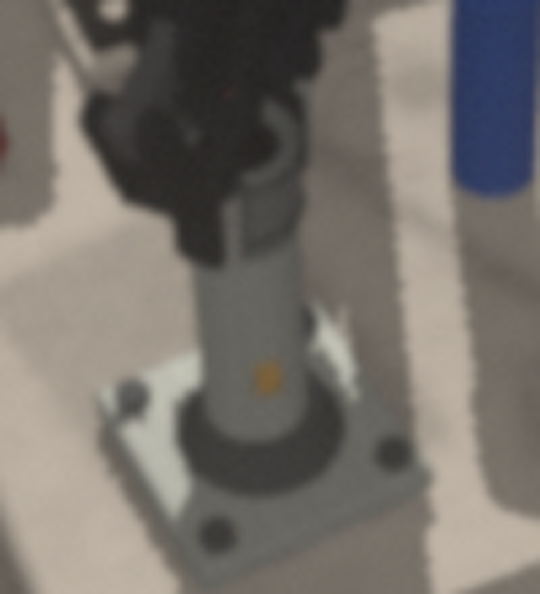

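Emit:
{"method": "jog_arm", "body": {
  "targets": [
    {"offset": [0, 0, 0], "yaw": -0.02},
    {"offset": [0, 0, 0], "yaw": -0.05},
    {"offset": [0, 0, 0], "yaw": -0.05},
    {"offset": [0, 0, 0], "yaw": -0.05}
  ]
}}

```text
time_s: 14.05
eef_pos: [491.4, -283.4, 144.7]
ee_rot: [0.658, -0.657, -0.261, 0.26]
force: [-0.1, 0.2, 1.8]
grip_width: 0.462
```

Run:
```python
from rig import ctrl
from h import *
import cv2
s,M=st(ctrl)
c=ctrl.capture("scene");cv2.imwrite("pics/s13.png",cv2.resize(c["img"][240:300,220:280,::-1],(600,600),interpolation=cv2.INTER_CUBIC))
```

```text
t 14.05 pos [ 491.4 -283.4  144.7] F [-0.1  0.2  1.8] M [ 0.03 -0.09 -0.02] grip 39.4 q [-0.73  0.5   1.5   0.    1.14 -1.49]
toolx az 43.24 tilt [ 2.7e-03 -1.0e+00  7.0e-04]
```

View pics/s13.png

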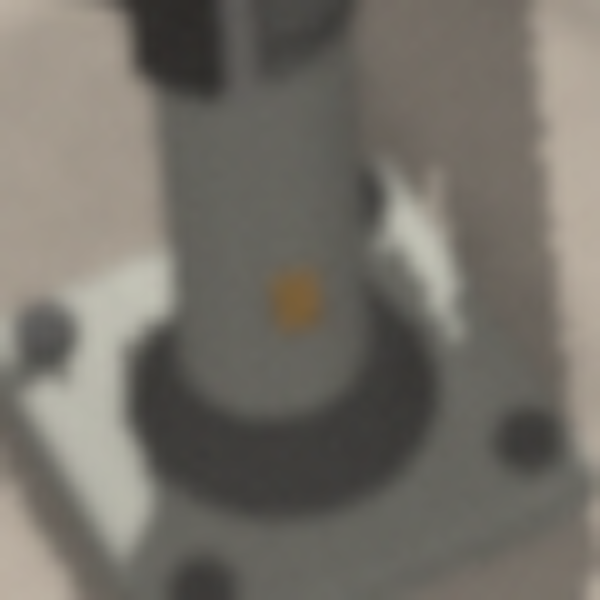

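Emit:
{"method": "jog_arm", "body": {
  "targets": [
    {"offset": [0, 0, 0], "yaw": 0},
    {"offset": [0, 0, 0], "yaw": 0},
    {"offset": [0, 0, 0], "yaw": 0},
    {"offset": [0, 0, 0], "yaw": 0},
    {"offset": [0, 0, 0], "yaw": 0},
    {"offset": [0, 0, 0], "yaw": 0}
  ],
  "fingers": 0.075
}}

```text
time_s: 14.6
eef_pos: [491.4, -283.3, 144.6]
ee_rot: [0.658, -0.657, -0.261, 0.26]
force: [0.9, 0.4, -0.5]
grip_width: 0.876
```

Emit:
{"method": "jog_arm", "body": {
  "targets": [
    {"offset": [0, -0.01, 0], "yaw": 0},
    {"offset": [0, -0.03, 0], "yaw": 0},
    {"offset": [0, -0.055, 0], "yaw": 0},
    {"offset": [0, -0.08, 0], "yaw": 0},
    {"offset": [0, -0.105, 0], "yaw": 0},
    {"offset": [0, -0.12, 0], "yaw": 0},
    {"offset": [0, -0.12, 0], "yaw": 0},
    {"offset": [0, -0.12, 0], "yaw": 0}
  ]
}}

```text
time_s: 15.27
eef_pos: [491.3, -283.7, 265.2]
ee_rot: [0.658, -0.657, -0.261, 0.259]
force: [0.0, -0.5, -0.6]
grip_width: 0.882
```

Run:
```python
from rig import ctrl
from h import *
import cv2
s,M=st(ctrl)
c=ctrl.capture("scene");cv2.imwrite("pics/s14.png",cv2.resize(c["img"][200:310,200:300,::-1],(540,594),interpolation=cv2.INTER_CUBIC));cv2.imwrite("pics/s14f.png",c["img"][:,:,::-1])
```

```text
t 15.27 pos [ 491.3 -283.7  265.2] F [ 0.  -0.5 -0.6] M [ 0.02 -0.07 -0.01] grip 75.3 q [-0.73  0.4   1.34  0.    1.41 -1.49]
toolx az 43.22 tilt [ 2.8e-03 -1.0e+00 -5.0e-04]
```

View pics/s14.png

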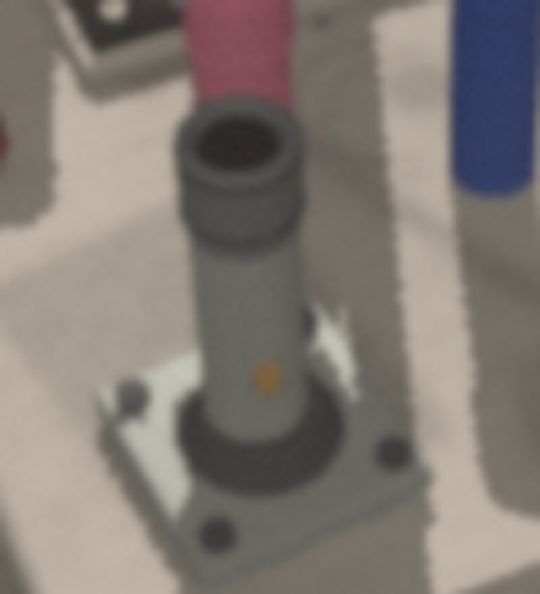

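View pics/s14f.png

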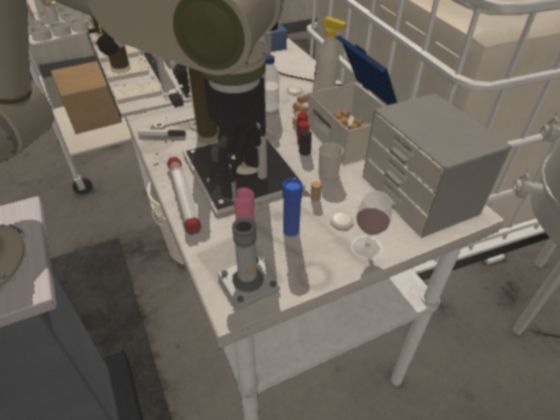

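Run:
```python
from rig import ctrl
print(ctrl.finish_job())
```

```text
the job is handed in; nothing more can be done
None
```

The drain tube is seated on the collar and the spring button looks to be out through its hole. I handed the job in at about 15.3 s; no verdict was reported.

- **Seating:** I found the hole by turning the lifted tube in front of the scene camera. I then lowered the tube with the hole about 34° off the button, until light contact of about 6 N at the collar.
- **Locking:** I turned it counterclockwise by about 0.63 rad in all. The button's sideways push dropped from about 2 N to about 0, and the moment from about 0.5 to about 0 N m, as the brass showed fully in the hole.
- **After release:** the last picture shows the tube upright on the collar with the brass button visible at about pixel (249, 270). The gripper is clear by about 120 mm. The cork, end cap, wine glass and both look-alike tubes look unmoved.
- **Not checked:** I did not test the lock by twisting or pulling the tube, so as not to go over the 35 N limit. The button's travel could not be read directly.
- **Off target:** while positioning for the grasp, the arm was twice 5 to 10 mm off its target, once because I got a sign wrong. I corrected both before gripping, and no contact forces showed.

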